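Line up the reagent bottles by height on the staining rack

TASK

Line up the four brown reagent bottles on the rack's round black pads in order of height, one bottle to a pad: the tallest beside the open white staining trough, going down to the shortest beside the closed slide box. Stand each upright in the middle of its pad, set them down without dropping them, and do not let any of them tip over.

Things in the scene. Friction and masses are not known exactly. Their poses are not given: they have to be found in the camera images.
- bottle_s_mid (a point): The shortest of the four round brown-glass reagent bottles with a black screw cap and a paper label; loose, standing upright. 80 mm tall in all, body 34 mm in diameter, about 60 g. The point is on its axis, half-way up (40 mm above its underside); z is up along its axis. Its cap, the part to grasp, is a plain cylinder 28 mm in diameter and is the top 26 mm of the bottle; below it is a 22 mm wide neck 4 to 7 mm long, then the sloping shoulder.
- bottle_m_mid (a point): The second shortest of the four round brown-glass reagent bottles with a black screw cap and a paper label; loose, standing upright. 102 mm tall in all, body 40 mm in diameter, about 100 g. The point is on its axis, half-way up (51 mm above its underside); z is up along its axis. Its cap, the part to grasp, is a plain cylinder 28 mm in diameter and is the top 26 mm of the bottle; below it is a 22 mm wide neck 4 to 7 mm long, then the sloping shoulder.
- bottle_l_mid (a point): The second tallest of the four round brown-glass reagent bottles with a black screw cap and a paper label; loose, standing upright. 124 mm tall in all, body 48 mm in diameter, about 180 g. The point is on its axis, half-way up (62 mm above its underside); z is up along its axis. Its cap, the part to grasp, is a plain cylinder 28 mm in diameter and is the top 26 mm of the bottle; below it is a 22 mm wide neck 4 to 7 mm long, then the sloping shoulder.
- bottle_xl_mid (a point): The tallest of the four round brown-glass reagent bottles with a black screw cap and a paper label; loose, standing upright. 148 mm tall in all, body 60 mm in diameter, about 360 g. The point is on its axis, half-way up (74 mm above its underside); z is up along its axis. Its cap, the part to grasp, is a plain cylinder 28 mm in diameter and is the top 26 mm of the bottle; below it is a 22 mm wide neck 4 to 7 mm long, then the sloping shoulder.
- pad_a: One of four identical round black rubber pads, 66 mm in diameter, 2 mm thick, fixed in a straight row 95 mm apart on a long white tray (the rack; 600 mm by 120 mm, floor 6 mm thick, low 8 mm lips along both long sides) beyond the bottles, seen from the robot. This one is at position: the +y end of the row. Origin at the centre of its underside: its top, where the bottle stands, is 2 mm higher (8 mm above the table). y runs along the row.
- pad_b: One of four identical round black rubber pads, 66 mm in diameter, 2 mm thick, fixed in a straight row 95 mm apart on a long white tray (the rack; 600 mm by 120 mm, floor 6 mm thick, low 8 mm lips along both long sides) beyond the bottles, seen from the robot. This one is at position: second from the +y end of the row. Origin at the centre of its underside: its top, where the bottle stands, is 2 mm higher (8 mm above the table). y runs along the row.
- pad_c: One of four identical round black rubber pads, 66 mm in diameter, 2 mm thick, fixed in a straight row 95 mm apart on a long white tray (the rack; 600 mm by 120 mm, floor 6 mm thick, low 8 mm lips along both long sides) beyond the bottles, seen from the robot. This one is at position: third from the +y end of the row. Origin at the centre of its underside: its top, where the bottle stands, is 2 mm higher (8 mm above the table). y runs along the row.
- pad_d: One of four identical round black rubber pads, 66 mm in diameter, 2 mm thick, fixed in a straight row 95 mm apart on a long white tray (the rack; 600 mm by 120 mm, floor 6 mm thick, low 8 mm lips along both long sides) beyond the bottles, seen from the robot. This one is at position: the -y end of the row. Origin at the centre of its underside: its top, where the bottle stands, is 2 mm higher (8 mm above the table). y runs along the row.
- trough: The open white staining trough with glass slides standing in it, 80 x 80 mm, 42 mm tall, fixed on the rack in line with the pads, 102 mm beyond the last pad at one end of the row: sometimes the +y end, sometimes the -y end. Origin at the centre of its underside.
- slide_box: The closed grey slide box with a black lid, 82 x 82 mm, 35 mm tall, fixed on the rack at the end of the row opposite to the trough. Origin at the centre of its underside.
Not all that is in view belongs to the job. Leave any pink look-alike of the part that bears bottle_m_mid alone. What is shaped like the part that bears bottle_l_mid but yellow is not meant.

How it is judged:
By the outcome, as a careful person would: the job done as asked, in the order asked, and still so for the second after the job is handed in, with the robot touching nothing.
It also fails if it takes over 115 s, if anything falls off the work surface, if the arm or the gripper's body presses on something with over 40 N, if the wrist force passes 120 N, or if a joint passes its speed limit or range.

ROBOT

A 6-joint arm with a two-finger parallel gripper is mounted at the origin on the work surface. World frame = base frame: x ahead of the robot, y to its left, z up, the work surface at z = 0. Lengths are in m, angles in rad, forces in N, time in s.
With the tool pointing down it reaches from about 0.225 to 0.875 m from the base axis. Payload 3.4 kg.
Tool frame: the origin (TCP) lies at the centre of the arm's flange, where the gripper is bolted on; the fingertips stand manip.tcp_to_tips ahead of it and the grasp point (between the pads) lies 155 mm ahead of it (manip.tcp_to_tips is the distance from the TCP to the fingertips, in m); z points along the fingers, y is the line along which they close (so a half turn about z gives the same grasp; the last joint's range is limited). The gripper opens to 85 mm and grips with 20 to 120 N. Pads are 22 mm wide; open, the fingers measure 114 mm over their backs; the gripper's body (76 mm by 85 mm) begins 54 mm behind the grasp point. The pads swing forward as they close: fully open they stand 13 mm farther back than shut.
Start: joints at [-1.413, 0.276, 1.505, -0, 1.361, -0.121], TCP at [0.158, -0.553, 0.405] pointing down, gripper open.
Joint ranges: [-2.89, 2.89], [-0.75, 2.08], [0.22, 2.7], [-1.18, 4.32], [0.11, 2.71], [-2.7, 2.7]. Speed limits (rad/s): [2.57, 2.57, 3.14, 3.14, 3.14, 3.14].

INTERFACE

Orientations are given as a unit quaternion [w, x, y, z].
In Python, from rig import sensors, imaging, manip gives the robot as it stands. The module is installed in compiled form; this text tells all that it offers.
- The arm moves only by the tool jog_arm, never from a script. Its argument "plan" is a list of rows, each an object of numbers: "dx", "dy", "dz": the shift along the tool's x, y, z in mm; "ax", "ay", "az": the turn, a rotation vector about the tool's x, y, z in units of 6 degrees (1.0 is 6 degrees); "grip": the closure, from 0 (fully open) to 1 (shut). A call has 1 to 20 rows; each row shifts and turns the commanded pose from where the row before left it, along the tool's axes as they then stand; what a row does not reach is not made up. A row lasts 1/12 s, in which the tool goes at most 41.7 mm and 7.16 degrees, less where a joint would pass 70% of its speed; a pose out of reach is approached as far as the arm can. A call is refused whole if a number of a shift passes 41.7 or a number of a turn 1, either way. A call with a gripper value outside its range is refused whole. The fingers move at their own pace and stop on an object; "grip_force" is the grip in N (left out, the last holds). Time passes only in rows, so rows that do not move let the fingers close. It gives the time, the measured TCP pose, the force, the opening and the grip force at its end, in the units of the state.
- sensors.get_state(): the state, without advancing time (a new reading comes with each control period).
- imaging.get_image(name): name is "scene" or "top"; returns a dict with "image" (480x640x3 uint8, red, green, blue), "K" (3x3 intrinsics, pixels), "k1" (the pictures are not rectified: a ray, as slopes to the right and down, at radius r is drawn at 1 + k1 r^2 times it, then the intrinsics apply), "extrinsics" (4x4, takes a point from world to camera coordinates). Camera axes: x right, y up, looking along -z (the intrinsics and any distortion apply to the point x, -y, -z); pixel columns grow to the right and rows downward; lengths in m; the calibration is good to about 2 mm. A picture is of the moment at which its call begins. There is no depth.
- manip.sign_off(): hands the job in; it is judged then, once.
The state is a dict: "clock": time; "qpos": joint angles; "qd": joint speeds; "effort": joint torques, N m; "position": TCP position; "ee_rot": TCP orientation; "contact_force": force on the tool from outside, world axes, zero at the start; "moment": the same for the moment, N m; "width": finger opening in m; "gripper_force": force on a finger pad.
Only numpy, scipy, OpenCV 4.12 (cv2) and the standard library are available. Lean on these libraries where they do the work, as an engineer would, in place of code of your own. Each camera call takes 0.05 s, during which the arm holds its last target. There are 200 camera calls.

## Working session

There is one attempt and no reset: what is moved stays moved. The work goes in short steps, Python scripts to look and compute and a tool call to move; the robot and the scene stay as the last step left them, time stands still between calls to the robot, and variables do not carry over. Pictures are saved under pics/ and viewed, at most 14 in all, crops included, and the job is handed in when it is done.

Besides the shell and the picture viewer there is one more tool, called by a JSON object that holds its "op" and its "data", one argument or row to a line. jog_arm: Moves the arm, as the interface text tells. Its arguments: {"type":"object","properties":{"plan":{"type":"array"},"grip_force":{"type":"number"}},"required":["plan"]}

```bash
mkdir -p pics
python3 - <<'E'
from rig import sensors, imaging, manip
import cv2,numpy as np,pickle
print(sensors.get_state(), manip.tcp_to_tips)
for n in("scene","top"):
    d=imaging.get_image(n); pickle.dump(d,open(n+".pkl","wb"))
    cv2.imwrite(f"pics/{n}0.png",d["image"][...,::-1]); print(d["K"],d["k1"],d["extrinsics"])
E
```

```text
{'clock': 0.0, 'qpos': array([-1.41301468e+00,  2.76625834e-01,  1.50609475e+00,  3.66876117e-05,
        1.36070622e+00, -1.21018608e-01]), 'qd': array([-1.62330775e-03,  2.01465604e-03, -4.01186325e-04, -5.42251417e-05,
        4.50755733e-04,  2.12504353e-04]), 'effort': array([ 7.57626203e-04, -4.16775405e+01, -2.45798081e+01, -2.57470074e-04,
        1.07770687e-02, -1.87559613e-05]), 'position': array([ 0.15820218, -0.5526086 ,  0.40383713]), 'ee_rot': array([-9.17247965e-04,  9.90299643e-01,  1.38945225e-01,  1.07766661e-06]), 'contact_force': array([-0.01510478,  0.134652  , -0.97695003]), 'moment': array([ 0.01840651, -0.00372973, -0.01535517]), 'gripper_force': 0.0, 'width': 0.08566669441900111} 0.1734
[[584.96944707   0.         322.89888685]
 [  0.         584.96944707 239.95241208]
 [  0.           0.           1.        ]] 0.033848618399521926 [[-0.58969973  0.80759532 -0.00663497  0.31975123]
 [-0.47863627 -0.34285563  0.80830522  0.16831381]
 [ 0.65050868  0.47983311  0.58872629 -1.36128996]
 [ 0.          0.          0.          1.        ]]
[[473.8644033    0.         311.04957816]
 [  0.         473.8644033  245.45744275]
 [  0.           0.           1.        ]] -0.10305982792652103 [[-0.02885976 -0.99912566 -0.03024943  0.02061206]
 [ 0.99657252 -0.03110673  0.07665233 -0.52171457]
 [-0.07752627 -0.02793358  0.99659891 -0.99490504]
 [ 0.          0.          0.          1.        ]]
```

View pics/scene0.png

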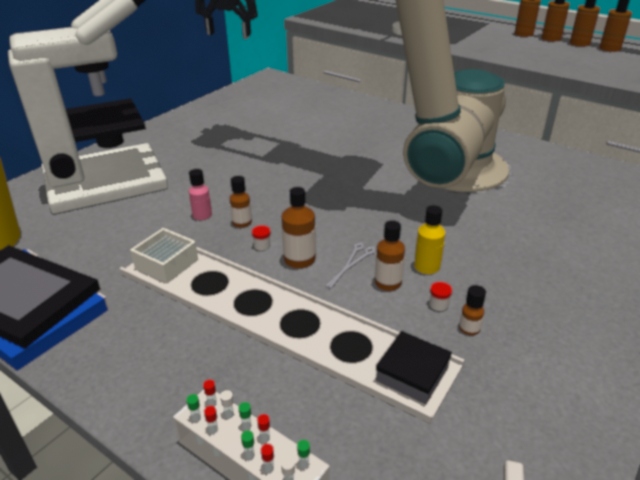

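View pics/top0.png

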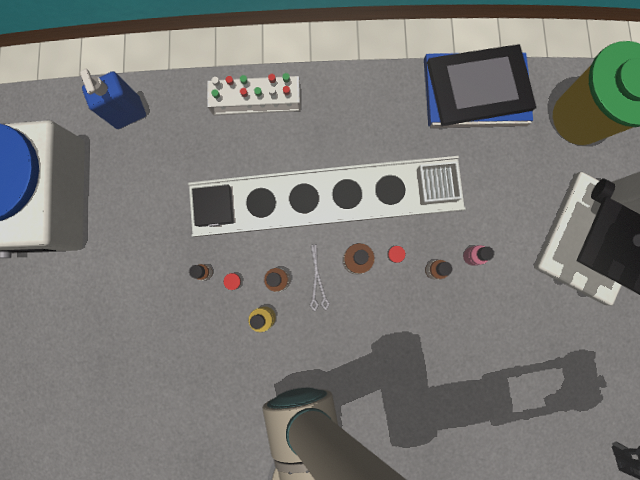

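Top view: candidates are brown S (200,271), L (277,279), XL (359,258) and M (438,269). The pink (480,254) and yellow (260,319) bottles are look-alikes, excluded by colour. The trough (440,184) is at the −y end, the slide box (212,206) at the +y end. I'll confirm in an enlarged crop.

Run:
```python
import cv2,pickle
d=pickle.load(open("top.pkl","rb"))["image"][...,::-1]
a=cv2.resize(d[230:305,180:310],None,fx=6,fy=6,interpolation=cv2.INTER_CUBIC)  # 780x450
b=cv2.resize(d[230:305,335:465],None,fx=6,fy=6,interpolation=cv2.INTER_CUBIC)
cv2.imwrite("pics/ca.png",a);cv2.imwrite("pics/cb.png",b)
s=pickle.load(open("scene.pkl","rb"))["image"][...,::-1]
cv2.imwrite("pics/cs.png",cv2.resize(s[160:350,220:500],None,fx=2.8,fy=2.8,interpolation=cv2.INTER_CUBIC))
```

```text
(no output)
```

View pics/ca.png

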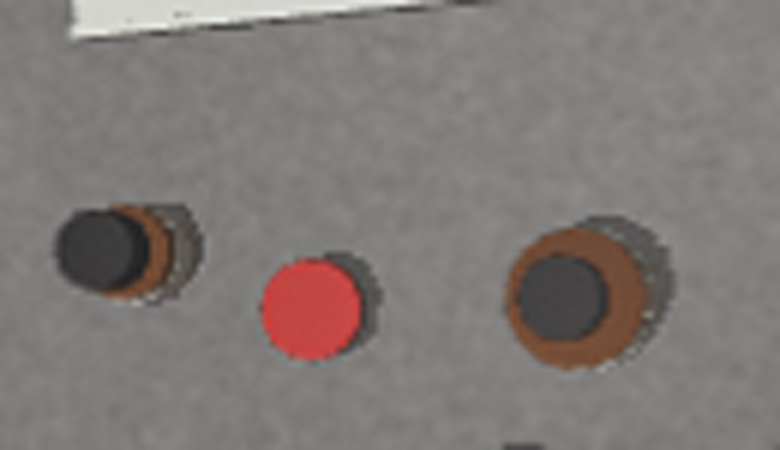

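View pics/cb.png

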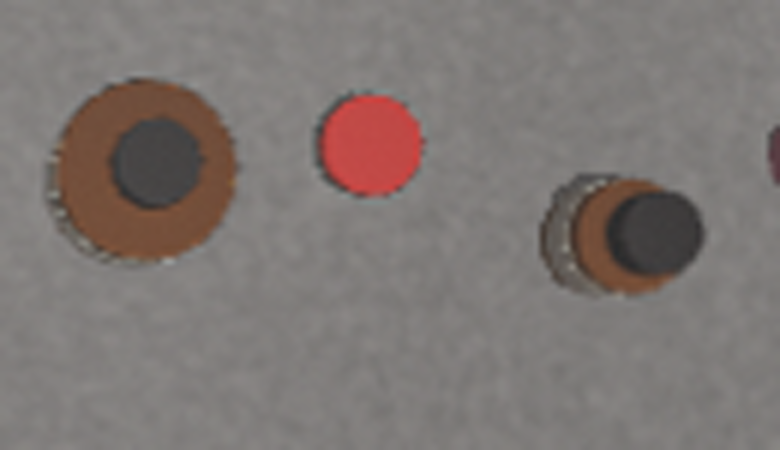

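View pics/cs.png

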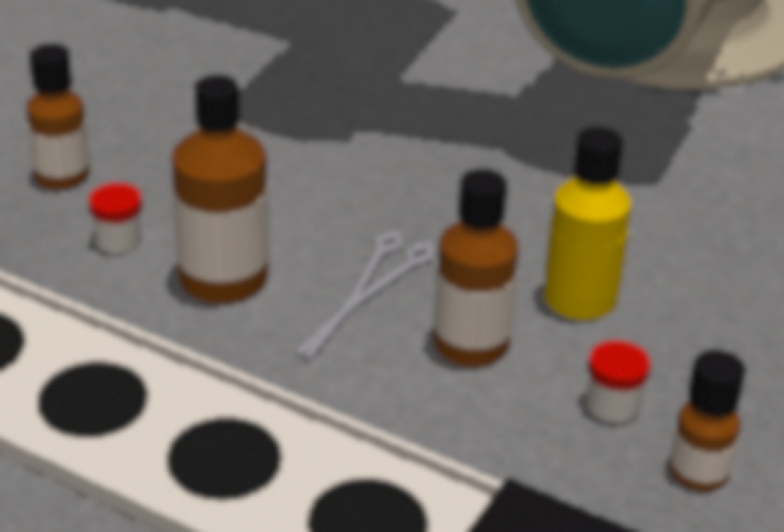

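The crops confirm it: four brown glass bottles with black caps, and the sizes match S/L/XL/M. Cap-top centres in the crops: ca S (98,250), L (561,297); cb XL (157,162), M (660,233). In cs, the yellow bottle (590,230) is separate. Next I'll localise them.

```bash
cat > h.py <<'E'
import numpy as np,cv2,pickle
def _d(d): return d["K"],np.array([d["k1"],0,0,0,0]),d["extrinsics"]
def unproj(d,uv,z):
    K,D,E=_d(d); n=cv2.undistortPointsIter(np.array([[uv]],float),K,D,None,None,(3,50,1e-9))[0,0]
    r=E[:3,:3].T@np.array([n[0],-n[1],-1]); c=-E[:3,:3].T@E[:3,3]
    return c+r*(z-c[2])/r[2]
def proj(d,p):
    K,D,E=_d(d); q=E[:3,:3]@p+E[:3,3]; q=np.array([q[0],-q[1],-q[2]])
    return cv2.projectPoints(q[None],np.zeros(3),np.zeros(3),K,D)[0].ravel()
E
python3 - <<'E'
from h import *
t=pickle.load(open("top.pkl","rb"));s=pickle.load(open("scene.pkl","rb"))
for n,ox,u,v,h in[("S",180,98,250,.08),("L",180,561,297,.124),("XL",335,157,162,.148),("M",335,660,233,.102)]:
    p=unproj(t,((u+.5)/6-.5+ox,(v+.5)/6-.5+230),h); q=proj(s,p)
    print(n,p.round(4),"scene",q.round(1),"crop",((q-[220,160])*2.8).round())
for d,z,box in((t,.008,(150,235,243,410)),(s,.008,(255,380,180,376))):
    g=cv2.cvtColor(d["image"],cv2.COLOR_RGB2GRAY)
    m=np.zeros_like(g);a,b,c,e=box;m[a:b,c:e]=(g[a:b,c:e]<90)
    k,l,st,ce=cv2.connectedComponentsWithStats(m)
    for i in range(1,k):
        if st[i,4]>150: print(ce[i].round(1),st[i,4],unproj(d,ce[i],z).round(4))
E
```

```text
S [0.4721 0.2392 0.08  ] scene [476.7 289.2] crop [719. 362.]
L [0.4516 0.0768 0.124 ] scene [392.9 224. ] crop [484. 179.]
XL [ 0.4885 -0.0907  0.148 ] scene [298.  190.1] crop [218.  84.]
M [ 0.4624 -0.2581  0.102 ] scene [238.5 178.5] crop [52. 52.]
[390.  189.6] 669 [ 0.6402 -0.1708  0.008 ]
[346.7 193.8] 671 [ 0.6339 -0.076   0.008 ]
[303.6 198. ] 683 [0.6277 0.0185 0.008 ]
[260.6 202.4] 665 [0.6213 0.1134 0.008 ]
[296.1 262.7] 310 [ 0.5111 -0.083   0.008 ]
[209.3 282.9] 659 [ 0.6437 -0.1706  0.008 ]
[252.7 302.2] 751 [ 0.637  -0.0761  0.008 ]
[299.6 323.4] 857 [0.6309 0.0187 0.008 ]
[350.9 346.5] 990 [0.6246 0.1133 0.008 ]
```

Both views agree within 3 mm (pad x averages: d 0.642, c 0.6355, b 0.629, a 0.623). XL goes first: turn so that the fingers close along world x, then travel.

{"op": "jog_arm", "data": {
  "plan": [
    {"az": -1,"grip": 0.4},
    {"az": -1,"grip": 0.4},
    {"az": -1,"grip": 0.4},
    {"az": -1,"grip": 0.4},
    {"az": -1,"grip": 0.4},
    {"az": -1,"grip": 0.4},
    {"az": -1,"grip": 0.4},
    {"az": -1,"grip": 0.4},
    {"az": -1,"grip": 0.4},
    {"az": -1,"grip": 0.4},
    {"az": -1,"grip": 0.4},
    {"az": -1,"grip": 0.4},
    {"az": -0.34,"grip": 0.4},
    {"dx": 20,"dy": 14,"grip": 0.4},
    {"dx": 29,"dy": 21,"grip": 0.4},
    {"dx": 29,"dy": 21,"grip": 0.4},
    {"dx": 29,"dy": 21,"grip": 0.4},
    {"dx": 29,"dy": 21,"grip": 0.4},
    {"dx": 29,"dy": 21,"grip": 0.4},
    {"dx": 20,"dy": 14,"grip": 0.4}
  ],
  "grip_force": 40
}}

```text
$.plan[0]: bad value
```

{"op": "jog_arm", "data": {
  "plan": [
    {"dx": 0,"dy": 0,"dz": 0,"ax": 0,"ay": 0,"az": -0.99,"grip": 0.4}
  ],
  "grip_force": 40
}}

```text
clock: 0.18
position: [0.1582, -0.5527, 0.4041]
ee_rot: [-0.001, 0.982, 0.191, 0.0]
contact_force: [0.3, 0.5, 1.0]
width: 0.0757
gripper_force: 0.0
```

{"op": "jog_arm", "data": {
  "plan": [
    {"dx": 0,"dy": 0,"dz": 0,"ax": 0,"ay": 0,"az": -0.95,"grip": 0.4},
    {"dx": 0,"dy": 0,"dz": 0,"ax": 0,"ay": 0,"az": -0.95,"grip": 0.4},
    {"dx": 0,"dy": 0,"dz": 0,"ax": 0,"ay": 0,"az": -0.95,"grip": 0.4},
    {"dx": 0,"dy": 0,"dz": 0,"ax": 0,"ay": 0,"az": -0.95,"grip": 0.4},
    {"dx": 0,"dy": 0,"dz": 0,"ax": 0,"ay": 0,"az": -0.95,"grip": 0.4},
    {"dx": 0,"dy": 0,"dz": 0,"ax": 0,"ay": 0,"az": -0.95,"grip": 0.4},
    {"dx": 0,"dy": 0,"dz": 0,"ax": 0,"ay": 0,"az": -0.95,"grip": 0.4},
    {"dx": 0,"dy": 0,"dz": 0,"ax": 0,"ay": 0,"az": -0.95,"grip": 0.4},
    {"dx": 0,"dy": 0,"dz": 0,"ax": 0,"ay": 0,"az": -0.95,"grip": 0.4},
    {"dx": 0,"dy": 0,"dz": 0,"ax": 0,"ay": 0,"az": -0.95,"grip": 0.4},
    {"dx": 0,"dy": 0,"dz": 0,"ax": 0,"ay": 0,"az": -0.95,"grip": 0.4},
    {"dx": 0,"dy": 0,"dz": 0,"ax": 0,"ay": 0,"az": -0.9,"grip": 0.4}
  ]
}}

```text
clock: 1.18
position: [0.1582, -0.5527, 0.4042]
ee_rot: [-0.0, 0.705, 0.709, 0.0]
contact_force: [0.4, -0.7, 1.2]
width: 0.0514
gripper_force: 0.0
```

{"op": "jog_arm", "data": {
  "plan": [
    {"dx": 20,"dy": 14,"dz": 0,"ax": 0,"ay": 0,"az": 0,"grip": 0.4},
    {"dx": 29,"dy": 21,"dz": 0,"ax": 0,"ay": 0,"az": 0,"grip": 0.4},
    {"dx": 29,"dy": 21,"dz": 0,"ax": 0,"ay": 0,"az": 0,"grip": 0.4},
    {"dx": 29,"dy": 21,"dz": 0,"ax": 0,"ay": 0,"az": 0,"grip": 0.4},
    {"dx": 29,"dy": 21,"dz": 0,"ax": 0,"ay": 0,"az": 0,"grip": 0.4},
    {"dx": 29,"dy": 21,"dz": 0,"ax": 0,"ay": 0,"az": 0,"grip": 0.4},
    {"dx": 29,"dy": 21,"dz": 0,"ax": 0,"ay": 0,"az": 0,"grip": 0.4},
    {"dx": 29,"dy": 21,"dz": 0,"ax": 0,"ay": 0,"az": 0,"grip": 0.4},
    {"dx": 29,"dy": 21,"dz": 0,"ax": 0,"ay": 0,"az": 0,"grip": 0.4},
    {"dx": 29,"dy": 21,"dz": 0,"ax": 0,"ay": 0,"az": 0,"grip": 0.4},
    {"dx": 29,"dy": 21,"dz": 0,"ax": 0,"ay": 0,"az": 0,"grip": 0.4},
    {"dx": 29,"dy": 21,"dz": 0,"ax": 0,"ay": 0,"az": 0,"grip": 0.4},
    {"dx": 29,"dy": 21,"dz": 0,"ax": 0,"ay": 0,"az": 0,"grip": 0.4},
    {"dx": 29,"dy": 21,"dz": 0,"ax": 0,"ay": 0,"az": 0,"grip": 0.4},
    {"dx": 29,"dy": 21,"dz": 0,"ax": 0,"ay": 0,"az": 0,"grip": 0.4},
    {"dx": 29,"dy": 21,"dz": 0,"ax": 0,"ay": 0,"az": 0,"grip": 0.4},
    {"dx": 7,"dy": 3,"dz": 0,"ax": 0,"ay": 0,"az": 0,"grip": 0.4},
    {"dx": 0,"dy": 0,"dz": 0,"ax": 0,"ay": 0,"az": 0,"grip": 0.4},
    {"dx": 0,"dy": 0,"dz": 0,"ax": 0,"ay": 0,"az": 0,"grip": 0.4}
  ]
}}

```text
clock: 2.77
position: [0.4898, -0.0906, 0.4042]
ee_rot: [-0.0, 0.706, 0.708, -0.001]
contact_force: [-0.2, 0.1, 0.0]
width: 0.0514
gripper_force: 0.0
```

{"op": "jog_arm", "data": {
  "plan": [
    {"dx": 0,"dy": 0,"dz": 20,"ax": 0,"ay": 0,"az": 0,"grip": 0.4},
    {"dx": 0,"dy": 0,"dz": 25,"ax": 0,"ay": 0,"az": 0,"grip": 0.4},
    {"dx": 0,"dy": 0,"dz": 25,"ax": 0,"ay": 0,"az": 0,"grip": 0.4},
    {"dx": 0,"dy": 0,"dz": 20,"ax": 0,"ay": 0,"az": 0,"grip": 0.4},
    {"dx": 0,"dy": 0,"dz": 14,"ax": 0,"ay": 0,"az": 0,"grip": 0.4},
    {"dx": 0,"dy": 0,"dz": 7,"ax": 0,"ay": 0,"az": 0,"grip": 0.4},
    {"dx": 0,"dy": 0,"dz": 0,"ax": 0,"ay": 0,"az": 0,"grip": 0.4},
    {"dx": 0,"dy": 0,"dz": 0,"ax": 0,"ay": 0,"az": 0,"grip": 0.4}
  ]
}}

```text
clock: 3.43
position: [0.4899, -0.0917, 0.294]
ee_rot: [0.0, 0.708, 0.707, -0.0]
contact_force: [0.7, -0.4, -0.8]
width: 0.0511
gripper_force: 0.0
```

```bash
cat > look.py <<'E'
from rig import sensors, imaging
import cv2,sys
from h import *
# look.py cam out x0 x1 y0 y1 scale
c,o,x0,x1,y0,y1=sys.argv[1:7]; x0,x1,y0,y1=map(int,(x0,x1,y0,y1))
d=imaging.get_image(c); pickle.dump(d,open(o+".pkl","wb"))
f=min(780/(x1-x0),580/(y1-y0))
cv2.imwrite(f"pics/{o}.png",cv2.resize(d["image"][y0:y1,x0:x1,::-1],None,fx=f,fy=f,interpolation=cv2.INTER_CUBIC)); print("scale",f)
E
python3 look.py scene g1 220 420 120 270
```

```text
scale 3.8666666666666667
```

View pics/g1.png

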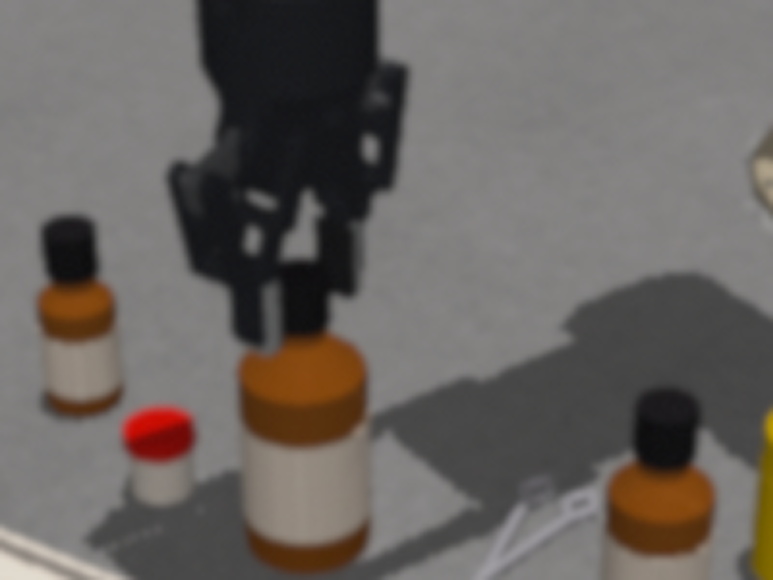

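The fingers straddle the XL cap at crop (303,300). Close, then lift a little.

{"op": "jog_arm", "data": {
  "plan": [
    {"dx": 0,"dy": 0,"dz": 0,"ax": 0,"ay": 0,"az": 0,"grip": 0.55},
    {"dx": 0,"dy": 0,"dz": 0,"ax": 0,"ay": 0,"az": 0,"grip": 0.62},
    {"dx": 0,"dy": 0,"dz": 0,"ax": 0,"ay": 0,"az": 0,"grip": 0.7},
    {"dx": 0,"dy": 0,"dz": 0,"ax": 0,"ay": 0,"az": 0,"grip": 1},
    {"dx": 0,"dy": 0,"dz": 0,"ax": 0,"ay": 0,"az": 0,"grip": 1},
    {"dx": 0,"dy": 0,"dz": 0,"ax": 0,"ay": 0,"az": 0,"grip": 1},
    {"dx": 0,"dy": 0,"dz": 0,"ax": 0,"ay": 0,"az": 0,"grip": 1},
    {"dx": 0,"dy": 0,"dz": 0,"ax": 0,"ay": 0,"az": 0,"grip": 1}
  ],
  "grip_force": 50
}}

```text
clock: 4.15
position: [0.4902, -0.0908, 0.2948]
ee_rot: [0.001, 0.707, 0.707, -0.0]
contact_force: [-2.1, 0.4, 5.4]
width: 0.0265
gripper_force: 48.8
```

{"op": "jog_arm", "data": {
  "plan": [
    {"dx": 0,"dy": 0,"dz": -5,"ax": 0,"ay": 0,"az": 0,"grip": 1},
    {"dx": 0,"dy": 0,"dz": -12,"ax": 0,"ay": 0,"az": 0,"grip": 1},
    {"dx": 0,"dy": 0,"dz": -18,"ax": 0,"ay": 0,"az": 0,"grip": 1},
    {"dx": 0,"dy": 0,"dz": -10,"ax": 0,"ay": 0,"az": 0,"grip": 1},
    {"dx": 0,"dy": 0,"dz": -5,"ax": 0,"ay": 0,"az": 0,"grip": 1},
    {"dx": 0,"dy": 0,"dz": 0,"ax": 0,"ay": 0,"az": 0,"grip": 1},
    {"dx": 0,"dy": 0,"dz": 0,"ax": 0,"ay": 0,"az": 0,"grip": 1}
  ]
}}

```text
clock: 4.73
position: [0.4899, -0.0906, 0.3433]
ee_rot: [-0.0, 0.707, 0.707, -0.0]
contact_force: [-0.6, 0.3, -3.6]
width: 0.0265
gripper_force: 50.0
```

XL is lifted (−3.6 N). Carry it to pad_d.

{"op": "jog_arm", "data": {
  "plan": [
    {"dx": -5,"dy": 10,"dz": 0,"ax": 0,"ay": 0,"az": 0,"grip": 1},
    {"dx": -10,"dy": 19,"dz": 0,"ax": 0,"ay": 0,"az": 0,"grip": 1},
    {"dx": -13,"dy": 25,"dz": 0,"ax": 0,"ay": 0,"az": 0,"grip": 1},
    {"dx": -13,"dy": 25,"dz": 0,"ax": 0,"ay": 0,"az": 0,"grip": 1},
    {"dx": -13,"dy": 25,"dz": 0,"ax": 0,"ay": 0,"az": 0,"grip": 1},
    {"dx": -13,"dy": 24,"dz": 0,"ax": 0,"ay": 0,"az": 0,"grip": 1},
    {"dx": -8,"dy": 15,"dz": 0,"ax": 0,"ay": 0,"az": 0,"grip": 1},
    {"dx": -5,"dy": 9,"dz": 0,"ax": 0,"ay": 0,"az": 0,"grip": 1},
    {"dx": 0,"dy": 0,"dz": 0,"ax": 0,"ay": 0,"az": 0,"grip": 1},
    {"dx": 0,"dy": 0,"dz": 0,"ax": 0,"ay": 0,"az": 0,"grip": 1},
    {"dx": 0,"dy": 0,"dz": 0,"ax": 0,"ay": 0,"az": 0,"grip": 1},
    {"dx": 0,"dy": 0,"dz": 10,"ax": 0,"ay": 0,"az": 0,"grip": 1},
    {"dx": 0,"dy": 0,"dz": 13,"ax": 0,"ay": 0,"az": 0,"grip": 1},
    {"dx": 0,"dy": 0,"dz": 8,"ax": 0,"ay": 0,"az": 0,"grip": 1},
    {"dx": 0,"dy": 0,"dz": 4,"ax": 0,"ay": 0,"az": 0,"grip": 1},
    {"dx": 0,"dy": 0,"dz": 0,"ax": 0,"ay": 0,"az": 0,"grip": 1},
    {"dx": 0,"dy": 0,"dz": 0,"ax": 0,"ay": 0,"az": 0,"grip": 1}
  ]
}}

```text
clock: 6.15
position: [0.642, -0.1706, 0.3086]
ee_rot: [-0.0, 0.707, 0.707, -0.0]
contact_force: [-0.3, 0.7, -5.4]
width: 0.0262
gripper_force: 50.0
```

```bash
python3 look.py scene p1 150 320 150 290
```

```text
scale 4.142857142857143
```

View pics/p1.png

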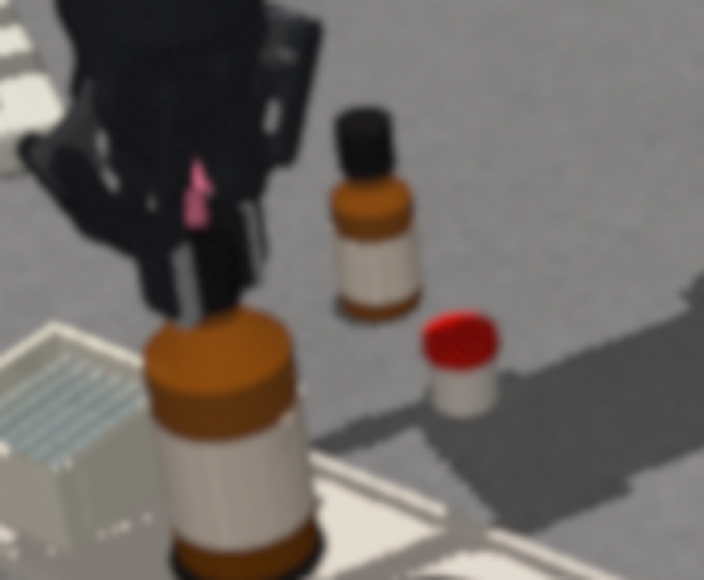

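XL on pad_d looks tilted in the grip: crop left edge runs (147,365)→(175,555). I'll quantify it against a vertical model.

Run:
```python
from h import *
d=pickle.load(open("p1.pkl","rb")); g=d["image"]; f=4.142857
T=np.array([.642,-.1706,.3086-.145])  # cap top, approx
best=None
for deg in range(-2,13,2):
    a=np.radians(deg); ax=np.array([0,np.sin(a),-np.cos(a)]); G=T-[0,0,.01]
    print(deg,[(f*(proj(d,G+ax*s)-[150,150])).round().tolist() for s in (.035,.06,.09,.12,.138)])
hsv=cv2.cvtColor(g,cv2.COLOR_RGB2HSV)
for y in range(236,290,6):
    r=g[y,150:320].astype(int); m=np.where((r[:,0]-r[:,2]>40))[0]
    print(y,(y-150)*f//1, (m.min()*f,m.max()*f,(m.min()+m.max())/2*f) if len(m) else None)
```

```text
-2 [[213.0, 333.0], [219.0, 383.0], [227.0, 441.0], [234.0, 497.0], [238.0, 530.0]]
0 [[215.0, 334.0], [223.0, 385.0], [232.0, 444.0], [241.0, 501.0], [247.0, 535.0]]
2 [[217.0, 335.0], [227.0, 386.0], [238.0, 447.0], [249.0, 505.0], [255.0, 539.0]]
4 [[219.0, 335.0], [230.0, 388.0], [243.0, 449.0], [256.0, 508.0], [263.0, 543.0]]
6 [[222.0, 336.0], [234.0, 389.0], [249.0, 451.0], [263.0, 511.0], [271.0, 546.0]]
8 [[224.0, 337.0], [238.0, 391.0], [254.0, 453.0], [270.0, 514.0], [279.0, 550.0]]
10 [[226.0, 338.0], [241.0, 392.0], [260.0, 455.0], [277.0, 517.0], [287.0, 553.0]]
12 [[228.0, 338.0], [245.0, 393.0], [265.0, 457.0], [284.0, 519.0], [295.0, 555.0]]
236 356.0 (np.float64(140.85713800000002), np.float64(488.85712600000005), np.float64(314.85713200000004))
242 381.0 (np.float64(149.142852), np.float64(289.99999), np.float64(219.57142100000002))
248 405.0 (np.float64(153.285709), np.float64(285.85713300000003), np.float64(219.57142100000002))
254 430.0 (np.float64(173.99999400000002), np.float64(252.714277), np.float64(213.3571355))
260 455.0 None
266 480.0 None
272 505.0 None
278 530.0 (np.float64(298.285704), np.float64(310.71427500000004), np.float64(304.4999895))
284 555.0 (np.float64(182.285708), np.float64(302.428561), np.float64(242.3571345))
```

```bash
python3 look.py top p1t 330 450 140 230
```

```text
scale 6.444444444444445
```

View pics/p1t.png

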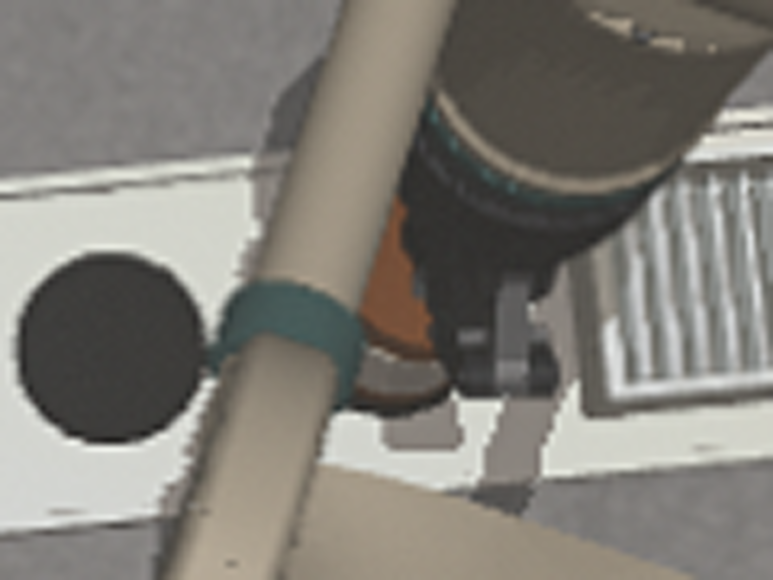

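The axis fits 0°, so the lean is only perspective. Lower gently the last ~5.5 mm.

{"op": "jog_arm", "data": {
  "plan": [
    {"dx": 0,"dy": 0,"dz": 2,"ax": 0,"ay": 0,"az": 0,"grip": 1},
    {"dx": 0,"dy": 0,"dz": 1.5,"ax": 0,"ay": 0,"az": 0,"grip": 1},
    {"dx": 0,"dy": 0,"dz": 1,"ax": 0,"ay": 0,"az": 0,"grip": 1},
    {"dx": 0,"dy": 0,"dz": 0.5,"ax": 0,"ay": 0,"az": 0,"grip": 1},
    {"dx": 0,"dy": 0,"dz": 0.5,"ax": 0,"ay": 0,"az": 0,"grip": 1},
    {"dx": 0,"dy": 0,"dz": 0,"ax": 0,"ay": 0,"az": 0,"grip": 1},
    {"dx": 0,"dy": 0,"dz": 0,"ax": 0,"ay": 0,"az": 0,"grip": 1}
  ]
}}

```text
clock: 6.83
position: [0.6422, -0.1707, 0.3032]
ee_rot: [0.0, 0.707, 0.707, -0.0]
contact_force: [0.3, 0.5, -5.1]
width: 0.0267
gripper_force: 50.0
```

{"op": "jog_arm", "data": {
  "plan": [
    {"dx": 0,"dy": 0,"dz": 0.5,"ax": 0,"ay": 0,"az": 0,"grip": 1},
    {"dx": 0,"dy": 0,"dz": 0.5,"ax": 0,"ay": 0,"az": 0,"grip": 1},
    {"dx": 0,"dy": 0,"dz": 0,"ax": 0,"ay": 0,"az": 0,"grip": 1},
    {"dx": 0,"dy": 0,"dz": 0,"ax": 0,"ay": 0,"az": 0,"grip": 1}
  ]
}}

```text
clock: 7.17
position: [0.6421, -0.1707, 0.3029]
ee_rot: [0.0, 0.707, 0.707, 0.0]
contact_force: [-0.8, 0.7, 0.6]
width: 0.0264
gripper_force: 50.5
```

{"op": "jog_arm", "data": {
  "plan": [
    {"dx": 0,"dy": 0,"dz": 0.5,"ax": 0,"ay": 0,"az": 0,"grip": 1},
    {"dx": 0,"dy": 0,"dz": 0.5,"ax": 0,"ay": 0,"az": 0,"grip": 1},
    {"dx": 0,"dy": 0,"dz": 0,"ax": 0,"ay": 0,"az": 0,"grip": 1},
    {"dx": 0,"dy": 0,"dz": 0,"ax": 0,"ay": 0,"az": 0,"grip": 1}
  ]
}}

```text
clock: 7.5
position: [0.6421, -0.1708, 0.3029]
ee_rot: [0.001, 0.707, 0.707, 0.0]
contact_force: [-2.1, 1.1, 5.9]
width: 0.0266
gripper_force: 51.2
```

Touched down at z 0.3029 (5.9 N). Release and rise.

{"op": "jog_arm", "data": {
  "plan": [
    {"dx": 0,"dy": 0,"dz": -1,"ax": 0,"ay": 0,"az": 0,"grip": 1},
    {"dx": 0,"dy": 0,"dz": 0,"ax": 0,"ay": 0,"az": 0,"grip": 0.6},
    {"dx": 0,"dy": 0,"dz": 0,"ax": 0,"ay": 0,"az": 0,"grip": 0.5},
    {"dx": 0,"dy": 0,"dz": 0,"ax": 0,"ay": 0,"az": 0,"grip": 0.4},
    {"dx": 0,"dy": 0,"dz": 0,"ax": 0,"ay": 0,"az": 0,"grip": 0.4},
    {"dx": 0,"dy": 0,"dz": 0,"ax": 0,"ay": 0,"az": 0,"grip": 0.4},
    {"dx": 0,"dy": 0,"dz": -5,"ax": 0,"ay": 0,"az": 0,"grip": 0.4},
    {"dx": 0,"dy": 0,"dz": -15,"ax": 0,"ay": 0,"az": 0,"grip": 0.4},
    {"dx": 0,"dy": 0,"dz": -20,"ax": 0,"ay": 0,"az": 0,"grip": 0.4},
    {"dx": 0,"dy": 0,"dz": -10,"ax": 0,"ay": 0,"az": 0,"grip": 0.4},
    {"dx": 0,"dy": 0,"dz": 0,"ax": 0,"ay": 0,"az": 0,"grip": 0.4}
  ]
}}

```text
clock: 8.42
position: [0.6429, -0.171, 0.3555]
ee_rot: [0.003, 0.707, 0.707, 0.001]
contact_force: [0.2, -0.4, -0.4]
width: 0.0512
gripper_force: 0.0
```

{"op": "jog_arm", "data": {
  "plan": [
    {"dx": 11,"dy": -8.4,"dz": 0,"ax": 0,"ay": 0,"az": 0,"grip": 0.4},
    {"dx": 22.5,"dy": -17.2,"dz": 0,"ax": 0,"ay": 0,"az": 0,"grip": 0.4},
    {"dx": 22.5,"dy": -17.2,"dz": 0,"ax": 0,"ay": 0,"az": 0,"grip": 0.4},
    {"dx": 22.5,"dy": -17.2,"dz": 0,"ax": 0,"ay": 0,"az": 0,"grip": 0.4},
    {"dx": 22.5,"dy": -17.2,"dz": 0,"ax": 0,"ay": 0,"az": 0,"grip": 0.4},
    {"dx": 22.5,"dy": -17.2,"dz": 0,"ax": 0,"ay": 0,"az": 0,"grip": 0.4},
    {"dx": 22.5,"dy": -17.2,"dz": 0,"ax": 0,"ay": 0,"az": 0,"grip": 0.4},
    {"dx": 22.5,"dy": -17.2,"dz": 0,"ax": 0,"ay": 0,"az": 0,"grip": 0.4},
    {"dx": 22.5,"dy": -17.2,"dz": 0,"ax": 0,"ay": 0,"az": 0,"grip": 0.4},
    {"dx": 22.5,"dy": -17.2,"dz": 0,"ax": 0,"ay": 0,"az": 0,"grip": 0.4},
    {"dx": 22.5,"dy": -17.2,"dz": 0,"ax": 0,"ay": 0,"az": 0,"grip": 0.4},
    {"dx": 11.5,"dy": -8.8,"dz": 0,"ax": 0,"ay": 0,"az": 0,"grip": 0.4},
    {"dx": 0,"dy": 0,"dz": 0,"ax": 0,"ay": 0,"az": 0,"grip": 0.4},
    {"dx": 0,"dy": 0,"dz": 0,"ax": 0,"ay": 0,"az": 0,"grip": 0.4},
    {"dx": 0,"dy": 0,"dz": 0,"ax": 0,"ay": 0,"az": 0,"grip": 0.4}
  ]
}}

```text
clock: 9.67
position: [0.4534, 0.0764, 0.352]
ee_rot: [0.0, 0.707, 0.707, 0.0]
contact_force: [-0.5, 0.1, 0.1]
width: 0.0512
gripper_force: 0.0
```

```bash
python3 look.py top t2 180 460 150 330
```

```text
scale 2.7857142857142856
```

View pics/t2.png

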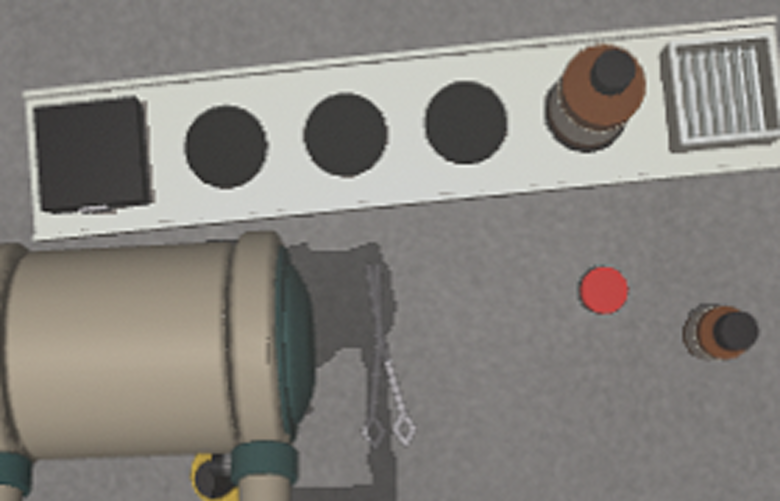

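XL stands on pad_d (cap at crop (614,72)), and the arm is over L. Descend on L and close.

```bash
python3 -c "
from h import *
d=pickle.load(open('t2.pkl','rb'));f=2.785714
print(unproj(d,((614.5)/f-.5+180,72.5/f-.5+150),.156))"
```

```text
[ 0.63792363 -0.16979421  0.156     ]
```

{"op": "jog_arm", "data": {
  "plan": [
    {"dx": 0,"dy": 0,"dz": 15,"ax": 0,"ay": 0,"az": 0,"grip": 0.4},
    {"dx": 0,"dy": 0,"dz": 22,"ax": 0,"ay": 0,"az": 0,"grip": 0.4},
    {"dx": 0,"dy": 0,"dz": 22,"ax": 0,"ay": 0,"az": 0,"grip": 0.4},
    {"dx": 0,"dy": 0,"dz": 15,"ax": 0,"ay": 0,"az": 0,"grip": 0.4},
    {"dx": 0,"dy": 0,"dz": 8,"ax": 0,"ay": 0,"az": 0,"grip": 0.4},
    {"dx": 0,"dy": 0,"dz": 0,"ax": 0,"ay": 0,"az": 0,"grip": 0.4},
    {"dx": 0,"dy": 0,"dz": 0,"ax": 0,"ay": 0,"az": 0,"grip": 0.4},
    {"dx": 0,"dy": 0,"dz": 0,"ax": 0,"ay": 0,"az": 0,"grip": 0.5},
    {"dx": 0,"dy": 0,"dz": 0,"ax": 0,"ay": 0,"az": 0,"grip": 0.58},
    {"dx": 0,"dy": 0,"dz": 0,"ax": 0,"ay": 0,"az": 0,"grip": 0.66},
    {"dx": 0,"dy": 0,"dz": 0,"ax": 0,"ay": 0,"az": 0,"grip": 1},
    {"dx": 0,"dy": 0,"dz": 0,"ax": 0,"ay": 0,"az": 0,"grip": 1},
    {"dx": 0,"dy": 0,"dz": 0,"ax": 0,"ay": 0,"az": 0,"grip": 1},
    {"dx": 0,"dy": 0,"dz": 0,"ax": 0,"ay": 0,"az": 0,"grip": 1},
    {"dx": 0,"dy": 0,"dz": 0,"ax": 0,"ay": 0,"az": 0,"grip": 1}
  ],
  "grip_force": 45
}}

```text
clock: 10.97
position: [0.4529, 0.0768, 0.2712]
ee_rot: [0.001, 0.707, 0.707, 0.0]
contact_force: [-1.4, 0.4, 5.7]
width: 0.0269
gripper_force: 44.0
```

L gripped. Lift, carry to pad_c, lower to ~3 mm above.

{"op": "jog_arm", "data": {
  "plan": [
    {"dx": 0,"dy": 0,"dz": -5,"ax": 0,"ay": 0,"az": 0,"grip": 1},
    {"dx": 0,"dy": 0,"dz": -12,"ax": 0,"ay": 0,"az": 0,"grip": 1},
    {"dx": 0,"dy": 0,"dz": -18,"ax": 0,"ay": 0,"az": 0,"grip": 1},
    {"dx": 0,"dy": 0,"dz": -10,"ax": 0,"ay": 0,"az": 0,"grip": 1},
    {"dx": 0,"dy": 0,"dz": -5,"ax": 0,"ay": 0,"az": 0,"grip": 1},
    {"dx": -7,"dy": 8,"dz": 0,"ax": 0,"ay": 0,"az": 0,"grip": 1},
    {"dx": -14,"dy": 17,"dz": 0,"ax": 0,"ay": 0,"az": 0,"grip": 1},
    {"dx": -20,"dy": 24,"dz": 0,"ax": 0,"ay": 0,"az": 0,"grip": 1},
    {"dx": -20,"dy": 24,"dz": 0,"ax": 0,"ay": 0,"az": 0,"grip": 1},
    {"dx": -20,"dy": 24,"dz": 0,"ax": 0,"ay": 0,"az": 0,"grip": 1},
    {"dx": -20,"dy": 24,"dz": 0,"ax": 0,"ay": 0,"az": 0,"grip": 1},
    {"dx": -20,"dy": 24,"dz": 0,"ax": 0,"ay": 0,"az": 0,"grip": 1},
    {"dx": -14,"dy": 17,"dz": 0,"ax": 0,"ay": 0,"az": 0,"grip": 1},
    {"dx": -11,"dy": 13,"dz": 0,"ax": 0,"ay": 0,"az": 0,"grip": 1},
    {"dx": -7,"dy": 8,"dz": 0,"ax": 0,"ay": 0,"az": 0,"grip": 1},
    {"dx": 0,"dy": 0,"dz": 0,"ax": 0,"ay": 0,"az": 0,"grip": 1},
    {"dx": 0,"dy": 0,"dz": 0,"ax": 0,"ay": 0,"az": 0,"grip": 1},
    {"dx": 0,"dy": 0,"dz": 0,"ax": 0,"ay": 0,"az": 0,"grip": 1}
  ]
}}

```text
clock: 12.47
position: [0.635, -0.0756, 0.3195]
ee_rot: [-0.001, 0.707, 0.707, -0.001]
contact_force: [0.7, 0.6, -2.5]
width: 0.0268
gripper_force: 44.6
```

{"op": "jog_arm", "data": {
  "plan": [
    {"dx": 0,"dy": 0,"dz": 8,"ax": 0,"ay": 0,"az": 0,"grip": 1},
    {"dx": 0,"dy": 0,"dz": 13,"ax": 0,"ay": 0,"az": 0,"grip": 1},
    {"dx": 0,"dy": 0,"dz": 10,"ax": 0,"ay": 0,"az": 0,"grip": 1},
    {"dx": 0,"dy": 0,"dz": 5,"ax": 0,"ay": 0,"az": 0,"grip": 1},
    {"dx": 0,"dy": 0,"dz": 2,"ax": 0,"ay": 0,"az": 0,"grip": 1},
    {"dx": 0,"dy": 0,"dz": 1,"ax": 0,"ay": 0,"az": 0,"grip": 1},
    {"dx": 0,"dy": 0,"dz": 0,"ax": 0,"ay": 0,"az": 0,"grip": 1},
    {"dx": 0,"dy": 0,"dz": 0,"ax": 0,"ay": 0,"az": 0,"grip": 1}
  ]
}}

```text
clock: 13.13
position: [0.6361, -0.0762, 0.2817]
ee_rot: [0.0, 0.707, 0.707, 0.0]
contact_force: [0.5, 0.2, -2.3]
width: 0.0266
gripper_force: 44.7
```

{"op": "jog_arm", "data": {
  "plan": [
    {"dx": 0,"dy": 0,"dz": 1,"ax": 0,"ay": 0,"az": 0,"grip": 1},
    {"dx": 0,"dy": 0,"dz": 0.5,"ax": 0,"ay": 0,"az": 0,"grip": 1},
    {"dx": 0,"dy": 0,"dz": 0.5,"ax": 0,"ay": 0,"az": 0,"grip": 1},
    {"dx": 0,"dy": 0,"dz": 0.5,"ax": 0,"ay": 0,"az": 0,"grip": 1},
    {"dx": 0,"dy": 0,"dz": 0.5,"ax": 0,"ay": 0,"az": 0,"grip": 1},
    {"dx": 0,"dy": 0,"dz": 0,"ax": 0,"ay": 0,"az": 0,"grip": 1},
    {"dx": 0,"dy": 0,"dz": 0,"ax": 0,"ay": 0,"az": 0,"grip": 1}
  ]
}}

```text
clock: 13.72
position: [0.6359, -0.0763, 0.2792]
ee_rot: [0.0, 0.707, 0.707, 0.0]
contact_force: [-2.5, 0.4, 5.7]
width: 0.0269
gripper_force: 45.4
```

Touchdown. Release and rise.

{"op": "jog_arm", "data": {
  "plan": [
    {"dx": 0,"dy": 0,"dz": -0.8,"ax": 0,"ay": 0,"az": 0,"grip": 1},
    {"dx": 0,"dy": 0,"dz": 0,"ax": 0,"ay": 0,"az": 0,"grip": 0.6},
    {"dx": 0,"dy": 0,"dz": 0,"ax": 0,"ay": 0,"az": 0,"grip": 0.5},
    {"dx": 0,"dy": 0,"dz": 0,"ax": 0,"ay": 0,"az": 0,"grip": 0.4},
    {"dx": 0,"dy": 0,"dz": 0,"ax": 0,"ay": 0,"az": 0,"grip": 0.4},
    {"dx": 0,"dy": 0,"dz": 0,"ax": 0,"ay": 0,"az": 0,"grip": 0.4},
    {"dx": 0,"dy": 0,"dz": -5,"ax": 0,"ay": 0,"az": 0,"grip": 0.4},
    {"dx": 0,"dy": 0,"dz": -15,"ax": 0,"ay": 0,"az": 0,"grip": 0.4},
    {"dx": 0,"dy": 0,"dz": -25,"ax": 0,"ay": 0,"az": 0,"grip": 0.4},
    {"dx": 0,"dy": 0,"dz": -20,"ax": 0,"ay": 0,"az": 0,"grip": 0.4},
    {"dx": 0,"dy": 0,"dz": -9,"ax": 0,"ay": 0,"az": 0,"grip": 0.4},
    {"dx": 0,"dy": 0,"dz": 0,"ax": 0,"ay": 0,"az": 0,"grip": 0.4}
  ]
}}

```text
clock: 14.72
position: [0.6366, -0.0763, 0.356]
ee_rot: [0.002, 0.707, 0.707, 0.001]
contact_force: [1.2, 0.5, 0.1]
width: 0.051
gripper_force: 0.0
```

{"op": "jog_arm", "data": {
  "plan": [
    {"dx": -10,"dy": -10,"dz": 0,"ax": 0,"ay": 0,"az": 0,"grip": 0.4},
    {"dx": -20,"dy": -19,"dz": 0,"ax": 0,"ay": 0,"az": 0,"grip": 0.4},
    {"dx": -20,"dy": -19,"dz": 0,"ax": 0,"ay": 0,"az": 0,"grip": 0.4},
    {"dx": -20,"dy": -19,"dz": 0,"ax": 0,"ay": 0,"az": 0,"grip": 0.4},
    {"dx": -20,"dy": -19,"dz": 0,"ax": 0,"ay": 0,"az": 0,"grip": 0.4},
    {"dx": -20,"dy": -19,"dz": 0,"ax": 0,"ay": 0,"az": 0,"grip": 0.4},
    {"dx": -20,"dy": -19,"dz": 0,"ax": 0,"ay": 0,"az": 0,"grip": 0.4},
    {"dx": -20,"dy": -19,"dz": 0,"ax": 0,"ay": 0,"az": 0,"grip": 0.4},
    {"dx": -20,"dy": -19,"dz": 0,"ax": 0,"ay": 0,"az": 0,"grip": 0.4},
    {"dx": -12,"dy": -10,"dz": 0,"ax": 0,"ay": 0,"az": 0,"grip": 0.4},
    {"dx": 0,"dy": 0,"dz": 0,"ax": 0,"ay": 0,"az": 0,"grip": 0.4},
    {"dx": 0,"dy": 0,"dz": 0,"ax": 0,"ay": 0,"az": 0,"grip": 0.4},
    {"dx": 0,"dy": 0,"dz": 0,"ax": 0,"ay": 0,"az": 0,"grip": 0.4}
  ]
}}

```text
clock: 15.8
position: [0.4636, -0.2579, 0.3521]
ee_rot: [-0.001, 0.707, 0.707, 0.0]
contact_force: [-0.6, 0.1, -0.2]
width: 0.0515
gripper_force: 0.0
```

{"op": "jog_arm", "data": {
  "plan": [
    {"dx": 0,"dy": 0,"dz": 15,"ax": 0,"ay": 0,"az": 0,"grip": 0.4},
    {"dx": 0,"dy": 0,"dz": 25,"ax": 0,"ay": 0,"az": 0,"grip": 0.4},
    {"dx": 0,"dy": 0,"dz": 25,"ax": 0,"ay": 0,"az": 0,"grip": 0.4},
    {"dx": 0,"dy": 0,"dz": 20,"ax": 0,"ay": 0,"az": 0,"grip": 0.4},
    {"dx": 0,"dy": 0,"dz": 12,"ax": 0,"ay": 0,"az": 0,"grip": 0.4},
    {"dx": 0,"dy": 0,"dz": 6.5,"ax": 0,"ay": 0,"az": 0,"grip": 0.4},
    {"dx": 0,"dy": 0,"dz": 0,"ax": 0,"ay": 0,"az": 0,"grip": 0.4},
    {"dx": 0,"dy": 0,"dz": 0,"ax": 0,"ay": 0,"az": 0,"grip": 0.4},
    {"dx": 0,"dy": 0,"dz": 0,"ax": 0,"ay": 0,"az": 0,"grip": 0.5},
    {"dx": 0,"dy": 0,"dz": 0,"ax": 0,"ay": 0,"az": 0,"grip": 0.58},
    {"dx": 0,"dy": 0,"dz": 0,"ax": 0,"ay": 0,"az": 0,"grip": 0.66},
    {"dx": 0,"dy": 0,"dz": 0,"ax": 0,"ay": 0,"az": 0,"grip": 1},
    {"dx": 0,"dy": 0,"dz": 0,"ax": 0,"ay": 0,"az": 0,"grip": 1},
    {"dx": 0,"dy": 0,"dz": 0,"ax": 0,"ay": 0,"az": 0,"grip": 1},
    {"dx": 0,"dy": 0,"dz": 0,"ax": 0,"ay": 0,"az": 0,"grip": 1},
    {"dx": 0,"dy": 0,"dz": 0,"ax": 0,"ay": 0,"az": 0,"grip": 1}
  ],
  "grip_force": 40
}}

```text
clock: 17.13
position: [0.464, -0.2585, 0.2505]
ee_rot: [0.001, 0.707, 0.707, -0.0]
contact_force: [-1.6, 0.3, 6.2]
width: 0.0267
gripper_force: 39.3
```

M gripped. Lift 80 mm, move in y first to stay clear of the placed bottles, then to pad_b.

{"op": "jog_arm", "data": {
  "plan": [
    {"dx": 0,"dy": 0,"dz": -8,"ax": 0,"ay": 0,"az": 0,"grip": 1},
    {"dx": 0,"dy": 0,"dz": -18,"ax": 0,"ay": 0,"az": 0,"grip": 1},
    {"dx": 0,"dy": 0,"dz": -24,"ax": 0,"ay": 0,"az": 0,"grip": 1},
    {"dx": 0,"dy": 0,"dz": -20,"ax": 0,"ay": 0,"az": 0,"grip": 1},
    {"dx": 0,"dy": 0,"dz": -10,"ax": 0,"ay": 0,"az": 0,"grip": 1},
    {"dx": 10,"dy": 0,"dz": 0,"ax": 0,"ay": 0,"az": 0,"grip": 1},
    {"dx": 20,"dy": 0,"dz": 0,"ax": 0,"ay": 0,"az": 0,"grip": 1},
    {"dx": 28,"dy": 0,"dz": 0,"ax": 0,"ay": 0,"az": 0,"grip": 1},
    {"dx": 28,"dy": 0,"dz": 0,"ax": 0,"ay": 0,"az": 0,"grip": 1},
    {"dx": 28,"dy": 0,"dz": 0,"ax": 0,"ay": 0,"az": 0,"grip": 1},
    {"dx": 28,"dy": 0,"dz": 0,"ax": 0,"ay": 0,"az": 0,"grip": 1},
    {"dx": 28,"dy": 0,"dz": 0,"ax": 0,"ay": 0,"az": 0,"grip": 1},
    {"dx": 28,"dy": 0,"dz": 0,"ax": 0,"ay": 0,"az": 0,"grip": 1},
    {"dx": 28,"dy": 0,"dz": 0,"ax": 0,"ay": 0,"az": 0,"grip": 1},
    {"dx": 28,"dy": 0,"dz": 0,"ax": 0,"ay": 0,"az": 0,"grip": 1},
    {"dx": 15,"dy": 0,"dz": 0,"ax": 0,"ay": 0,"az": 0,"grip": 1},
    {"dx": 7.5,"dy": 0,"dz": 0,"ax": 0,"ay": 0,"az": 0,"grip": 1},
    {"dx": 0,"dy": 0,"dz": 0,"ax": 0,"ay": 0,"az": 0,"grip": 1}
  ]
}}

```text
clock: 18.63
position: [0.4631, 0.0199, 0.3285]
ee_rot: [-0.001, 0.706, 0.708, -0.001]
contact_force: [0.1, 0.4, -0.9]
width: 0.0269
gripper_force: 39.5
```

{"op": "jog_arm", "data": {
  "plan": [
    {"dx": 0,"dy": 10,"dz": 0,"ax": 0,"ay": 0,"az": 0,"grip": 1},
    {"dx": 0,"dy": 20,"dz": 0,"ax": 0,"ay": 0,"az": 0,"grip": 1},
    {"dx": 0,"dy": 28,"dz": 0,"ax": 0,"ay": 0,"az": 0,"grip": 1},
    {"dx": 0,"dy": 28,"dz": 0,"ax": 0,"ay": 0,"az": 0,"grip": 1},
    {"dx": 0,"dy": 28,"dz": 0,"ax": 0,"ay": 0,"az": 0,"grip": 1},
    {"dx": 0,"dy": 25,"dz": 0,"ax": 0,"ay": 0,"az": 0,"grip": 1},
    {"dx": 0,"dy": 17,"dz": 0,"ax": 0,"ay": 0,"az": 0,"grip": 1},
    {"dx": 0,"dy": 9.5,"dz": 0,"ax": 0,"ay": 0,"az": 0,"grip": 1},
    {"dx": 0,"dy": 0,"dz": 0,"ax": 0,"ay": 0,"az": 0,"grip": 1},
    {"dx": 0,"dy": 0,"dz": 0,"ax": 0,"ay": 0,"az": 0,"grip": 1},
    {"dx": 0,"dy": 0,"dz": 10,"ax": 0,"ay": 0,"az": 0,"grip": 1},
    {"dx": 0,"dy": 0,"dz": 20,"ax": 0,"ay": 0,"az": 0,"grip": 1},
    {"dx": 0,"dy": 0,"dz": 20,"ax": 0,"ay": 0,"az": 0,"grip": 1},
    {"dx": 0,"dy": 0,"dz": 10,"ax": 0,"ay": 0,"az": 0,"grip": 1},
    {"dx": 0,"dy": 0,"dz": 5,"ax": 0,"ay": 0,"az": 0,"grip": 1},
    {"dx": 0,"dy": 0,"dz": 3,"ax": 0,"ay": 0,"az": 0,"grip": 1},
    {"dx": 0,"dy": 0,"dz": 0,"ax": 0,"ay": 0,"az": 0,"grip": 1},
    {"dx": 0,"dy": 0,"dz": 0,"ax": 0,"ay": 0,"az": 0,"grip": 1}
  ]
}}

```text
clock: 20.13
position: [0.6296, 0.0183, 0.2623]
ee_rot: [0.001, 0.707, 0.707, 0.0]
contact_force: [-0.5, -0.0, -1.0]
width: 0.0269
gripper_force: 39.6
```

{"op": "jog_arm", "data": {
  "plan": [
    {"dx": 0,"dy": 0,"dz": 1.5,"ax": 0,"ay": 0,"az": 0,"grip": 1},
    {"dx": 0,"dy": 0,"dz": 0.7,"ax": 0,"ay": 0,"az": 0,"grip": 1},
    {"dx": 0,"dy": 0,"dz": 0.5,"ax": 0,"ay": 0,"az": 0,"grip": 1},
    {"dx": 0,"dy": 0,"dz": 0.5,"ax": 0,"ay": 0,"az": 0,"grip": 1},
    {"dx": 0,"dy": 0,"dz": 0.5,"ax": 0,"ay": 0,"az": 0,"grip": 1},
    {"dx": 0,"dy": 0,"dz": 0.5,"ax": 0,"ay": 0,"az": 0,"grip": 1},
    {"dx": 0,"dy": 0,"dz": 0,"ax": 0,"ay": 0,"az": 0,"grip": 1},
    {"dx": 0,"dy": 0,"dz": 0,"ax": 0,"ay": 0,"az": 0,"grip": 1}
  ]
}}

```text
clock: 20.8
position: [0.6294, 0.0183, 0.2585]
ee_rot: [0.0, 0.707, 0.707, 0.0]
contact_force: [-1.4, -0.5, 4.6]
width: 0.0266
gripper_force: 40.3
```

{"op": "jog_arm", "data": {
  "plan": [
    {"dx": 0,"dy": 0,"dz": -0.8,"ax": 0,"ay": 0,"az": 0,"grip": 1},
    {"dx": 0,"dy": 0,"dz": 0,"ax": 0,"ay": 0,"az": 0,"grip": 0.6},
    {"dx": 0,"dy": 0,"dz": 0,"ax": 0,"ay": 0,"az": 0,"grip": 0.5},
    {"dx": 0,"dy": 0,"dz": 0,"ax": 0,"ay": 0,"az": 0,"grip": 0.4},
    {"dx": 0,"dy": 0,"dz": 0,"ax": 0,"ay": 0,"az": 0,"grip": 0.4},
    {"dx": 0,"dy": 0,"dz": 0,"ax": 0,"ay": 0,"az": 0,"grip": 0.4},
    {"dx": 0,"dy": 0,"dz": -5,"ax": 0,"ay": 0,"az": 0,"grip": 0.4},
    {"dx": 0,"dy": 0,"dz": -15,"ax": 0,"ay": 0,"az": 0,"grip": 0.4},
    {"dx": 0,"dy": 0,"dz": -25,"ax": 0,"ay": 0,"az": 0,"grip": 0.4},
    {"dx": 0,"dy": 0,"dz": -17,"ax": 0,"ay": 0,"az": 0,"grip": 0.4},
    {"dx": 0,"dy": 0,"dz": -8,"ax": 0,"ay": 0,"az": 0,"grip": 0.4},
    {"dx": 0,"dy": 0,"dz": 0,"ax": 0,"ay": 0,"az": 0,"grip": 0.4}
  ]
}}

```text
clock: 21.8
position: [0.63, 0.0182, 0.3306]
ee_rot: [0.002, 0.707, 0.707, 0.002]
contact_force: [-0.2, -0.2, 0.6]
width: 0.0511
gripper_force: 0.0
```

{"op": "jog_arm", "data": {
  "plan": [
    {"dx": 12,"dy": -8,"dz": 0,"ax": 0,"ay": 0,"az": 0,"grip": 0.4},
    {"dx": 24,"dy": -17,"dz": 0,"ax": 0,"ay": 0,"az": 0,"grip": 0.4},
    {"dx": 24,"dy": -17,"dz": 0,"ax": 0,"ay": 0,"az": 0,"grip": 0.4},
    {"dx": 24,"dy": -17,"dz": 0,"ax": 0,"ay": 0,"az": 0,"grip": 0.4},
    {"dx": 24,"dy": -17,"dz": 0,"ax": 0,"ay": 0,"az": 0,"grip": 0.4},
    {"dx": 24,"dy": -17,"dz": 0,"ax": 0,"ay": 0,"az": 0,"grip": 0.4},
    {"dx": 24,"dy": -17,"dz": 0,"ax": 0,"ay": 0,"az": 0,"grip": 0.4},
    {"dx": 24,"dy": -17,"dz": 0,"ax": 0,"ay": 0,"az": 0,"grip": 0.4},
    {"dx": 24,"dy": -17,"dz": 0,"ax": 0,"ay": 0,"az": 0,"grip": 0.4},
    {"dx": 16.7,"dy": -12,"dz": 0,"ax": 0,"ay": 0,"az": 0,"grip": 0.4},
    {"dx": 0,"dy": 0,"dz": 0,"ax": 0,"ay": 0,"az": 0,"grip": 0.4},
    {"dx": 0,"dy": 0,"dz": 0,"ax": 0,"ay": 0,"az": 0,"grip": 0.4},
    {"dx": 0,"dy": 0,"dz": 0,"ax": 0,"ay": 0,"az": 0,"grip": 0.4}
  ]
}}

```text
clock: 22.88
position: [0.4728, 0.2389, 0.3272]
ee_rot: [-0.0, 0.707, 0.707, -0.001]
contact_force: [0.5, -0.9, 1.0]
width: 0.0512
gripper_force: 0.0
```

```bash
python3 look.py top t3 180 460 150 330
```

```text
scale 2.7857142857142856
```

View pics/t3.png

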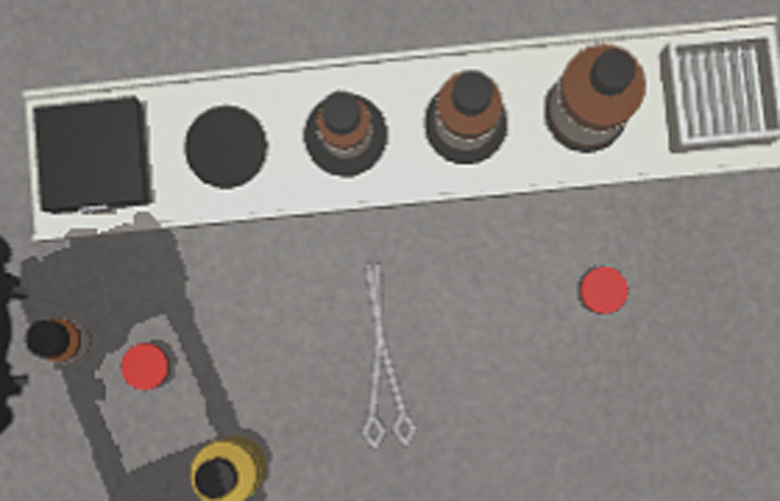

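XL (613,72), L (472,93) and M (343,114) stand on their pads. S (48,338) is untouched. Descend on S and grip it.

{"op": "jog_arm", "data": {
  "plan": [
    {"dx": 0,"dy": 0,"dz": 15,"ax": 0,"ay": 0,"az": 0,"grip": 0.4},
    {"dx": 0,"dy": 0,"dz": 25,"ax": 0,"ay": 0,"az": 0,"grip": 0.4},
    {"dx": 0,"dy": 0,"dz": 25,"ax": 0,"ay": 0,"az": 0,"grip": 0.4},
    {"dx": 0,"dy": 0,"dz": 20,"ax": 0,"ay": 0,"az": 0,"grip": 0.4},
    {"dx": 0,"dy": 0,"dz": 10,"ax": 0,"ay": 0,"az": 0,"grip": 0.4},
    {"dx": 0,"dy": 0,"dz": 5,"ax": 0,"ay": 0,"az": 0,"grip": 0.4},
    {"dx": 0,"dy": 0,"dz": 0,"ax": 0,"ay": 0,"az": 0,"grip": 0.4},
    {"dx": 0,"dy": 0,"dz": 0,"ax": 0,"ay": 0,"az": 0,"grip": 0.4},
    {"dx": 0,"dy": 0,"dz": 0,"ax": 0,"ay": 0,"az": 0,"grip": 0.5},
    {"dx": 0,"dy": 0,"dz": 0,"ax": 0,"ay": 0,"az": 0,"grip": 0.58},
    {"dx": 0,"dy": 0,"dz": 0,"ax": 0,"ay": 0,"az": 0,"grip": 0.66},
    {"dx": 0,"dy": 0,"dz": 0,"ax": 0,"ay": 0,"az": 0,"grip": 1},
    {"dx": 0,"dy": 0,"dz": 0,"ax": 0,"ay": 0,"az": 0,"grip": 1},
    {"dx": 0,"dy": 0,"dz": 0,"ax": 0,"ay": 0,"az": 0,"grip": 1},
    {"dx": 0,"dy": 0,"dz": 0,"ax": 0,"ay": 0,"az": 0,"grip": 1},
    {"dx": 0,"dy": 0,"dz": 0,"ax": 0,"ay": 0,"az": 0,"grip": 1}
  ]
}}

```text
clock: 24.27
position: [0.4735, 0.2391, 0.2291]
ee_rot: [0.0, 0.707, 0.707, 0.001]
contact_force: [-1.4, -0.8, 6.6]
width: 0.0267
gripper_force: 39.1
```

{"op": "jog_arm", "data": {
  "plan": [
    {"dx": 0,"dy": 0,"dz": -8,"ax": 0,"ay": 0,"az": 0,"grip": 1},
    {"dx": 0,"dy": 0,"dz": -18,"ax": 0,"ay": 0,"az": 0,"grip": 1},
    {"dx": 0,"dy": 0,"dz": -20,"ax": 0,"ay": 0,"az": 0,"grip": 1},
    {"dx": 0,"dy": 0,"dz": -16,"ax": 0,"ay": 0,"az": 0,"grip": 1},
    {"dx": 0,"dy": 0,"dz": -8,"ax": 0,"ay": 0,"az": 0,"grip": 1},
    {"dx": -8,"dy": 10,"dz": 0,"ax": 0,"ay": 0,"az": 0,"grip": 1},
    {"dx": -15,"dy": 18,"dz": 0,"ax": 0,"ay": 0,"az": 0,"grip": 1},
    {"dx": -20,"dy": 24,"dz": 0,"ax": 0,"ay": 0,"az": 0,"grip": 1},
    {"dx": -20,"dy": 24,"dz": 0,"ax": 0,"ay": 0,"az": 0,"grip": 1},
    {"dx": -20,"dy": 24,"dz": 0,"ax": 0,"ay": 0,"az": 0,"grip": 1},
    {"dx": -20,"dy": 24,"dz": 0,"ax": 0,"ay": 0,"az": 0,"grip": 1},
    {"dx": -14,"dy": 16,"dz": 0,"ax": 0,"ay": 0,"az": 0,"grip": 1},
    {"dx": -8.8,"dy": 10,"dz": 0,"ax": 0,"ay": 0,"az": 0,"grip": 1},
    {"dx": 0,"dy": 0,"dz": 0,"ax": 0,"ay": 0,"az": 0,"grip": 1},
    {"dx": 0,"dy": 0,"dz": 0,"ax": 0,"ay": 0,"az": 0,"grip": 1},
    {"dx": 0,"dy": 0,"dz": 0,"ax": 0,"ay": 0,"az": 0,"grip": 1}
  ]
}}

```text
clock: 25.6
position: [0.6223, 0.1137, 0.2974]
ee_rot: [-0.001, 0.707, 0.707, -0.001]
contact_force: [-0.2, 0.0, -0.9]
width: 0.0266
gripper_force: 39.5
```

{"op": "jog_arm", "data": {
  "plan": [
    {"dx": 0,"dy": 0,"dz": 8,"ax": 0,"ay": 0,"az": 0,"grip": 1},
    {"dx": 0,"dy": 0,"dz": 18,"ax": 0,"ay": 0,"az": 0,"grip": 1},
    {"dx": 0,"dy": 0,"dz": 18,"ax": 0,"ay": 0,"az": 0,"grip": 1},
    {"dx": 0,"dy": 0,"dz": 8,"ax": 0,"ay": 0,"az": 0,"grip": 1},
    {"dx": 0,"dy": 0,"dz": 4,"ax": 0,"ay": 0,"az": 0,"grip": 1},
    {"dx": 0,"dy": 0,"dz": 2,"ax": 0,"ay": 0,"az": 0,"grip": 1},
    {"dx": 0,"dy": 0,"dz": 0,"ax": 0,"ay": 0,"az": 0,"grip": 1},
    {"dx": 0,"dy": 0,"dz": 0,"ax": 0,"ay": 0,"az": 0,"grip": 1}
  ]
}}

```text
clock: 26.27
position: [0.6236, 0.1134, 0.2408]
ee_rot: [0.001, 0.707, 0.707, 0.001]
contact_force: [0.1, 0.6, -0.6]
width: 0.0268
gripper_force: 39.5
```

{"op": "jog_arm", "data": {
  "plan": [
    {"dx": 0,"dy": 0,"dz": 1.5,"ax": 0,"ay": 0,"az": 0,"grip": 1},
    {"dx": 0,"dy": 0,"dz": 0.7,"ax": 0,"ay": 0,"az": 0,"grip": 1},
    {"dx": 0,"dy": 0,"dz": 0.5,"ax": 0,"ay": 0,"az": 0,"grip": 1},
    {"dx": 0,"dy": 0,"dz": 0.5,"ax": 0,"ay": 0,"az": 0,"grip": 1},
    {"dx": 0,"dy": 0,"dz": 0.5,"ax": 0,"ay": 0,"az": 0,"grip": 1},
    {"dx": 0,"dy": 0,"dz": 0.3,"ax": 0,"ay": 0,"az": 0,"grip": 1},
    {"dx": 0,"dy": 0,"dz": 0,"ax": 0,"ay": 0,"az": 0,"grip": 1},
    {"dx": 0,"dy": 0,"dz": 0,"ax": 0,"ay": 0,"az": 0,"grip": 1}
  ]
}}

```text
clock: 26.93
position: [0.6234, 0.1131, 0.2371]
ee_rot: [0.0, 0.707, 0.707, 0.0]
contact_force: [-0.3, -0.7, 5.7]
width: 0.0262
gripper_force: 39.9
```

Touchdown. Release, rise, and retreat out of the way for a final look.

{"op": "jog_arm", "data": {
  "plan": [
    {"dx": 0,"dy": 0,"dz": -0.8,"ax": 0,"ay": 0,"az": 0,"grip": 1},
    {"dx": 0,"dy": 0,"dz": 0,"ax": 0,"ay": 0,"az": 0,"grip": 0.6},
    {"dx": 0,"dy": 0,"dz": 0,"ax": 0,"ay": 0,"az": 0,"grip": 0.5},
    {"dx": 0,"dy": 0,"dz": 0,"ax": 0,"ay": 0,"az": 0,"grip": 0.4},
    {"dx": 0,"dy": 0,"dz": 0,"ax": 0,"ay": 0,"az": 0,"grip": 0.4},
    {"dx": 0,"dy": 0,"dz": 0,"ax": 0,"ay": 0,"az": 0,"grip": 0.4},
    {"dx": 0,"dy": 0,"dz": -5,"ax": 0,"ay": 0,"az": 0,"grip": 0.4},
    {"dx": 0,"dy": 0,"dz": -15,"ax": 0,"ay": 0,"az": 0,"grip": 0.4},
    {"dx": 0,"dy": 0,"dz": -25,"ax": 0,"ay": 0,"az": 0,"grip": 0.4},
    {"dx": 0,"dy": 0,"dz": -25,"ax": 0,"ay": 0,"az": 0,"grip": 0.4},
    {"dx": 0,"dy": 0,"dz": -20,"ax": 0,"ay": 0,"az": 0,"grip": 0.4},
    {"dx": 15,"dy": -15,"dz": 0,"ax": 0,"ay": 0,"az": 0,"grip": 0.4},
    {"dx": 25,"dy": -25,"dz": 0,"ax": 0,"ay": 0,"az": 0,"grip": 0.4},
    {"dx": 25,"dy": -25,"dz": 0,"ax": 0,"ay": 0,"az": 0,"grip": 0.4},
    {"dx": 25,"dy": -25,"dz": 0,"ax": 0,"ay": 0,"az": 0,"grip": 0.4},
    {"dx": 25,"dy": -25,"dz": 0,"ax": 0,"ay": 0,"az": 0,"grip": 0.4},
    {"dx": 25,"dy": -25,"dz": 0,"ax": 0,"ay": 0,"az": 0,"grip": 0.4},
    {"dx": 15,"dy": -15,"dz": 0,"ax": 0,"ay": 0,"az": 0,"grip": 0.4},
    {"dx": 0,"dy": 0,"dz": 0,"ax": 0,"ay": 0,"az": 0,"grip": 0.4},
    {"dx": 0,"dy": 0,"dz": 0,"ax": 0,"ay": 0,"az": 0,"grip": 0.4}
  ]
}}

```text
clock: 28.6
position: [0.4676, 0.2689, 0.3274]
ee_rot: [0.0, 0.706, 0.708, 0.0]
contact_force: [-0.4, 0.1, 0.1]
width: 0.0513
gripper_force: 0.0
```

```bash
python3 look.py top t4 180 460 150 330; python3 look.py scene s4 120 480 170 410
```

```text
scale 2.7857142857142856
scale 2.1666666666666665
```

View pics/t4.png

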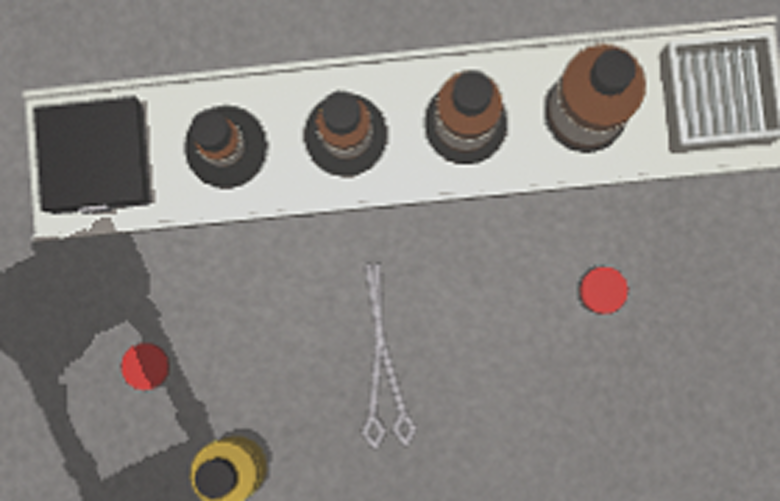

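View pics/s4.png

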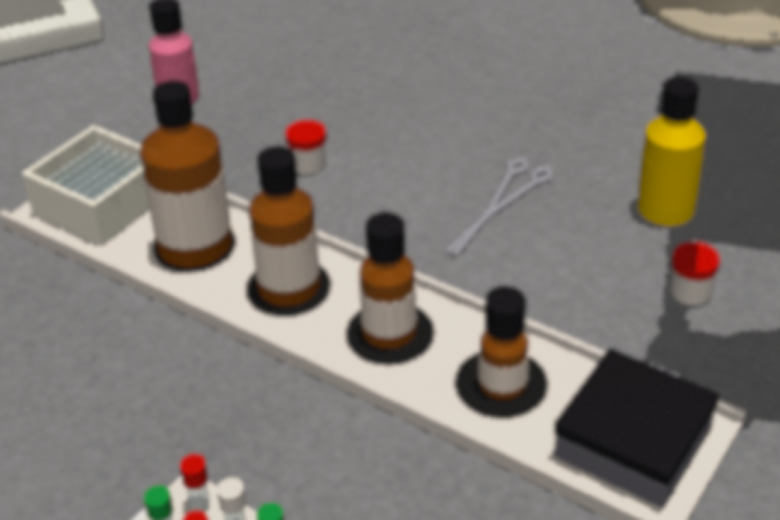

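All four stand upright and centred, in the order trough–XL–L–M–S–slide box (scene crop bases at (190,245), (288,285), (388,332), (503,382)). The look-alikes were left alone.

```bash
python3 -c "
from rig import manip
print(manip.sign_off())"
```

```text
the job is handed in; nothing more can be done
None
```

The job is handed in: in the final pictures all four brown bottles stand upright and centred on their pads, tallest beside the trough down to shortest beside the slide box, finished at about 29 s of the 115 s allowed.

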